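# Find the thread hand of a glaze canister cap

### The job

Slide the cedar cabinet's lattice sash all the way down, and leave it there. Then take the ribbed cap of the glaze canister behind it, find out which way it unscrews (the quarter-turn thread may be of either hand: if it stops short one way, try the other), and lift it off straight. Finish while still holding the cap level in the gripper, directly above the canister's neck and about 10 cm higher than it sat, clear of canister and cabinet; leave the anvil, the bell and the paddle where they are.

Things in the scene. Friction and masses are not known exactly. Their poses are not given: they have to be found in the camera images.
- cabinet: Fixed open-topped cedar cabinet, 300 mm deep, 386 wide (y). Origin on the table under the middle of its sash; x points into it, away from the robot; z up. In front a slotted sill 110 mm high (x -17 to 17 mm) in which the sash slides; guide posts 34 x 22 mm, 210 mm high at y = +-182 mm. Floor 10 mm thick; cheeks 70 mm, back board (x = 268 mm) 50 mm high. Place and yaw vary.
- sash (a joint): Height of the lattice sash, in m: 0 = fully down (against its stop), up to 0.115 = fully up. It starts raised and stays where it is left (friction: about 3 N pushes it down, 11 N lifts it).
- sash_handle (a point): Middle of the sash's brass handle: a horizontal round bar 12 mm thick, 100 mm long along the cabinet's y, carried on the sash's top edge at its two ends; its axis runs 30 mm above the top rail (12 mm thick). 145 mm above the table with the sash down, more by the joint value when up.
- canister: Fixed aluminium glaze canister on the cabinet's floor, 110 to 140 mm behind the sash. Origin at the centre of its underside, z up. Round, 76 mm across; shoulder 120 mm above the origin, 68 mm across; above it, under the cap, the neck up to 151 mm. It does not move. The cap starts with its mark on the canister's +x, within 4 degrees.
- cap: Loose round ribbed black cap on the canister's neck, about 80 g, 56 mm across, 34 mm high; origin at the centre of its lower edge, z up, x towards its mark; seated 123 mm above the canister's origin. Wrong way it turns about 16 degrees (12 to 20) to a hard stop; right way it turns freely, comes off at 47 to 65 degrees, and has a hard stop at about 67. Before that it lifts 2 mm at most.
- cap_mark (a point): Outer end of the raised metal ridge (26 x 4 mm, 3 mm high) on the cap's top, 26 mm from its axis, 34 mm above its origin; shows how far the cap has turned. The hand of the thread is drawn anew each time and cannot be seen; between its stops the cap spins almost without friction; with a 30 N grip a stop is felt as over 0.3 N m and a pull on a caught cap as over 20 N.
- anvil: Squat iron anvil block, 70 x 70 x 72 mm high, on the table between robot and cabinet, to the robot's right; a bystander. Origin under its centre.
- bell: Brass hand bell standing mouth down, 68 mm across, 104 mm high, to the robot's left; a bystander. Origin under its centre.
- paddle: Round olive-wood tamping paddle lying flat, disc 100 mm across, 16 mm thick, handle 125 mm long to its -x; to the right of the cabinet; a bystander. Origin under the disc's centre.
There are look-alikes about, which are no part of the job. Several things have the shape of the cap; the one meant has the colours described above.

How it is judged:
On the way, in this order (a step that is already met when the one before it is completed fails the run):
1. the sash is fully down, the cap still on (value of joint sash below 0.008 m and z of cap in the frame of canister below 0.128 m), for 0.2 s.
2. the cap, still on the neck, is turned loose (over 40 degrees either way) (z of cap in the frame of canister below 0.128 m and x of cap_mark in the frame of canister below 0.0199 m), for 0.1 s.
At the end, for the whole second after the job is handed in: The cap is held in the fingers, still, level within 15 degrees, 60 to 160 mm above its seat, within 40 mm of the canister's axis, touching neither canister nor cabinet, nor the fingers the cabinet; the sash is down within 10 mm; anvil, bell and paddle are within 30 mm of their places (z of cap in the frame of canister between 0.183 and 0.283 m and horizontal distance between cap and canister below 0.04 m and angle between cap's own z axis and vertical below 0.26 rad and linear speed of cap below 0.03 m/s and contact force between cap and the fingers above 1 N and contact force between cap and canister below 0.1 N and contact force between each of cap, the fingers and cabinet below 0.1 N and value of joint sash below 0.01 m and distance of each of anvil, bell, paddle from where it was at the start of the episode below 0.03 m); the arm keeps its last pose, push and grip.
It fails at once if the iron anvil block is shifted by more than 30 mm (distance of anvil from where it was at the start of the episode above 0.03 m).
It fails at once if the brass bell is shifted by more than 30 mm (distance of bell from where it was at the start of the episode above 0.03 m).
It fails at once if the tamping paddle is shifted by more than 30 mm (distance of paddle from where it was at the start of the episode above 0.03 m).
It also fails if it takes over 64 s, if anything falls off the work surface, if the arm or the gripper's body presses on something with over 40 N, if the wrist force passes 120 N, or if a joint passes its speed limit or range.

### The arm

A 7-joint arm with a two-finger parallel gripper is mounted at the origin on the work surface. World frame = base frame: x ahead of the robot, y to its left, z up, the work surface at z = 0. Lengths are in m, angles in rad, forces in N, time in s.
With the tool pointing down it reaches from about 0.425 to 0.875 m from the base axis. Payload 4.7 kg.
Tool frame: the origin (TCP) lies at the very end of the fingers, on their centre line; the grasp point (between the pads) lies 19 mm behind it (ctrl.grasp_offset is the distance from the TCP to the grasp point, in m); z points along the fingers, y is the direction in which the jaws open and shut (so a half turn about z gives the same grasp; the last joint's range is limited). The gripper opens to 87 mm and grips with 3 to 60 N. Pads are 19 mm wide; open, the fingers measure 117 mm over their backs; the gripper's body (75 mm by 190 mm) begins 51 mm behind the grasp point.
Start: joints at [1.26, 0.321, -0.07, 1.45, 0.023, 1.371, -0.057], TCP at [0.207, -0.616, 0.185] pointing down, gripper open.
Joint ranges: [-2.86, 2.86], [-0.3, 2.09], [-1.38, 1.24], [0.06, 2.45], [-1.56, 4.7], [0.09, 2.05], [-2.69, 2.69]. Speed limits (rad/s): [2.57, 2.57, 3.14, 3.14, 3.14, 3.14, 3.14].

### API

Orientations are given as a rotation vector (axis times angle).
In Python, from bench import ctrl gives the robot as it stands.
- The arm moves only by the shell command python3 -m creep 'ROWS' [FORCE]. ROWS is JSON, a list that holds one entry, the list of rows, each a list of 7 numbers: the opening, from 0 (shut) to 1 (fully open), then the shift along the tool's x, y, z in mm, then the turn, a rotation vector about the tool's x, y, z in rad. In form: [[[grip, dx, dy, dz, rx, ry, rz], ...]]. A call has 1 to 5 rows; each row is the pose to reach, as a shift and turn from the pose commanded when the call began, along the tool's axes at that moment; what a row does not reach only later rows make up. A row lasts 1/10 s, in which the tool goes at most 50 mm and 8.59 degrees, less where a joint would pass 70% of its speed; a pose out of reach is approached as far as the arm can. A call with a gripper value outside its range is refused whole. The fingers move at their own pace and stop on an object; FORCE is the grip in N (left out, the last holds). Time passes only in rows, so rows that repeat a pose let the fingers close. It gives the time, the measured TCP pose, the force and the opening at its end, in the units of the state.
- ctrl.get_state(): the state, without advancing time (a new reading comes with each control period).
- ctrl.get_image(name): name is "scene" or "side" or "wrist"; returns the picture (420x560x3 uint8, red, green, blue); there is no depth.
- ctrl.camera_params(name): a dict with "K" (3x3 intrinsics, pixels), "pose" (4x4, takes a point from camera to world coordinates). Camera axes: x right, y down, z forward; pixel columns grow to the right and rows downward; lengths in m; the calibration is good to about 2 mm. A picture is of the moment at which its call begins: read the wrist's pose just before it. camera_params takes no time and is no camera call; for the wrist camera it gives the pose at the moment of the call.
- ctrl.close_job(): hands the job in, once; it reports no verdict.
The state is a dict: "time": time; "joint_positions": joint angles; "qd": joint speeds; "joint_torque": joint torques, N m; "position": TCP position; "tool_rot": TCP orientation; "ft_force": force on the tool from outside, world axes, zero at the start; "torque": the same for the moment, N m; "grip_width": opening from 0.0 (shut) to 1.0 (fully open).
Only numpy, scipy, OpenCV 4.12 (cv2) and the standard library are available. Lean on these libraries where they do the work, as an engineer would, in place of code of your own. Each camera call takes 0.05 s, during which the arm holds its last target. There are 200 camera calls.

## Working session

There is one attempt and no reset: what is moved stays moved. The work goes in short steps, Python scripts to look and compute and a shell command to move; the robot and the scene stay as the last step left them, time stands still between calls to the robot, and variables do not carry over. Pictures are saved under pics/ and viewed, about 8 in all and at most 12, crops included, and the job is handed in when it is done.

```bash
mkdir -p pics; ls; python3 - <<'E'
from bench import ctrl
import cv2,numpy as np
s=ctrl.get_state(); print(s['time'],s['position'],s['tool_rot'],s['grip_width'],ctrl.grasp_offset)
for n in ("scene","side"):
    im=ctrl.get_image(n); cv2.imwrite(f"pics/{n}0.png",im[:,:,::-1])
    p=ctrl.camera_params(n); print(n,np.round(p["K"],1).tolist(),np.round(p["pose"],4).tolist())
E
```

```text
pics
0.0 [ 0.20717446 -0.61543135  0.18355905] [-3.09840246e+00 -5.07722348e-01  6.47617163e-04] 0.9981912711624685 0.0187
scene [[450.9, 0.0, 276.3], [0.0, 450.9, 214.5], [0.0, 0.0, 1.0]] [[0.22, 0.5671, -0.7937, 1.6715], [0.9754, -0.1148, 0.1883, -0.3766], [0.0157, -0.8156, -0.5784, 0.9213], [0.0, 0.0, 0.0, 1.0]]
side [[458.7, 0.0, 280.9], [0.0, 458.7, 211.4], [0.0, 0.0, 1.0]] [[0.9781, -0.1431, 0.1511, 0.37], [-0.2079, -0.7068, 0.6762, -0.9236], [0.01, -0.6928, -0.721, 1.0253], [0.0, 0.0, 0.0, 1.0]]
```

View pics/scene0.png

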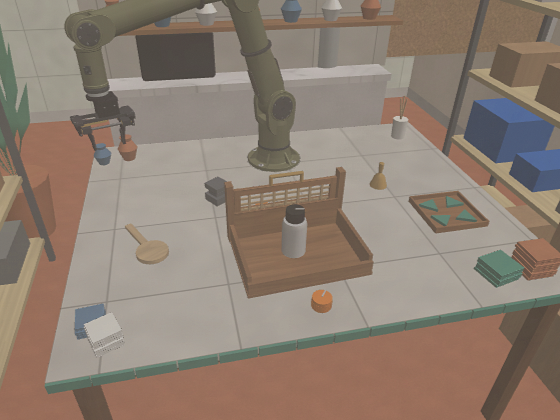

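View pics/side0.png

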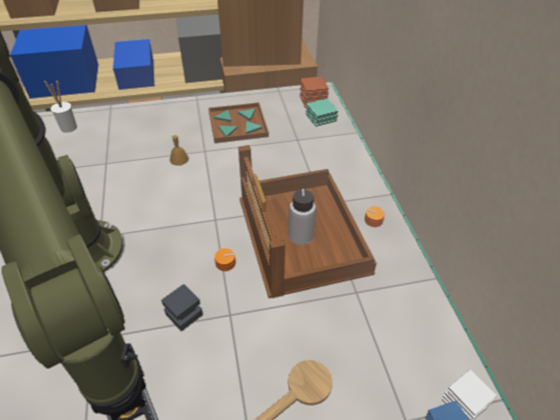

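The scene view shows the black cap at about (295,214), the brass handle at (286,178) and post tops near (229,186) and (340,172). In the side view the cap is at (303,200), with posts near (245,150) and (275,245). I'll enlarge both.

```bash
python3 - <<'E'
import cv2,numpy as np
a=cv2.imread("pics/scene0.png")[160:290,215:375]; b=cv2.imread("pics/side0.png")[140:300,225:385]
a=cv2.resize(a,None,fx=2.5,fy=2.5,interpolation=cv2.INTER_CUBIC); b=cv2.resize(b,None,fx=2.5,fy=2.5,interpolation=cv2.INTER_CUBIC)
a=cv2.copyMakeBorder(a,0,b.shape[0]-a.shape[0],0,0,cv2.BORDER_CONSTANT)
cv2.imwrite("pics/crop.png",np.hstack([a,b]))
for n,r in (("scene",(190,230,280,312)),("side",(180,220,285,325))):
    im=cv2.imread(f"pics/{n}0.png"); m=(im.max(2)<62).astype(np.uint8)
    m2=np.zeros_like(m); m2[r[0]:r[1],r[2]:r[3]]=m[r[0]:r[1],r[2]:r[3]]
    k,l,st,c=cv2.connectedComponentsWithStats(m2); print(n,st[1:].tolist(),c[1:].tolist())
    h=cv2.cvtColor(im,cv2.COLOR_BGR2HSV); print(im[178,286] if n=="scene" else im[188,259])
E
```

```text
scene [] []
[153 163 169]
side [[294, 200, 18, 11, 127]] [[302.26771653543307, 205.8503937007874]]
[ 79 137 175]
```

View pics/crop.png

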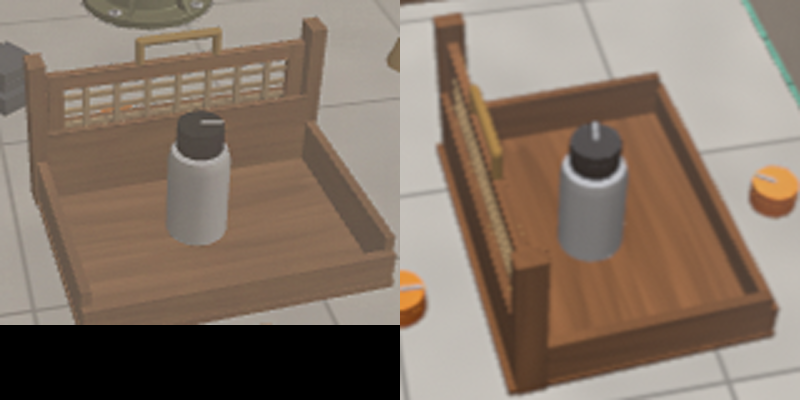

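```bash
cat > h.py <<'E'
import numpy as np
from bench import ctrl
def ray(n,uv,P=None):
    p=P or ctrl.camera_params(n); K=np.array(p["K"]);T=np.array(p["pose"])
    d=T[:3,:3]@np.linalg.solve(K,[uv[0],uv[1],1.]); return T[:3,3],d/np.linalg.norm(d)
def plane(n,uv,z,P=None):
    o,d=ray(n,uv,P); return o+d*(z-o[2])/d[2]
def tri(a,b):
    A=np.zeros((3,3));v=np.zeros(3)
    for o,d in (a,b):
        M=np.eye(3)-np.outer(d,d);A+=M;v+=M@o
    x=np.linalg.solve(A,v); return x,[np.linalg.norm(np.cross(x-o,d)) for o,d in (a,b)]
E
python3 - <<'E'
from h import *
S=lambda x,y:(x/2.5+215-.3,y/2.5+160-.3); D=lambda x,y:((x-400)/2.5+225-.3,y/2.5+140-.3)
for nm,s,d in (("captop",(201,123),(596,141)),("h_left",(219,34),(474,88)),("h_right",(139,44),(499,158)),("postL",(313,27),(450,20)),("postR",(36,62),(531,258)),("canbase",None,None)):
    if s: 
        print(nm,*[np.round(q,4) for q in tri(ray("scene",S(*s)),ray("side",D(*d)))])
print(plane("scene",S(201,123),.167),plane("side",D(596,141),.167))
print([plane("scene",S(*q),.21) for q in ((313,27),(36,62))],[plane("side",D(*q),.21) for q in ((450,20),(531,258))])
s=ctrl.get_state();from scipy.spatial.transform import Rotation as R;print(R.from_rotvec(s['tool_rot']).as_matrix().round(3))
E
```

```text
captop [ 0.6202 -0.0717  0.166 ] [0.0016 0.0016]
h_left [ 0.4989 -0.0173  0.2133] [0.0005 0.0005]
h_right [ 0.5055 -0.1223  0.2128] [0.0017 0.0017]
postL [0.4928 0.1096 0.2065] [0.0011 0.0011]
postR [ 0.5116 -0.2506  0.206 ] [0.0018 0.0018]
[ 0.61985018 -0.07053593  0.167     ] [ 0.62004549 -0.07478591  0.167     ]
[array([0.50016183, 0.10604227, 0.21      ]), array([ 0.51584975, -0.24971178,  0.21      ])] [array([0.49219409, 0.10691275, 0.21      ]), array([ 0.51121766, -0.25602498,  0.21      ])]
[[ 0.948  0.319 -0.001]
 [ 0.319 -0.948  0.002]
 [-0.    -0.002 -1.   ]]
```

```bash
python3 -m creep '[[[0,0,0,-40,0,0,-0.13],[0,0,0,-80,0,0,-0.26],[0,0,0,-95,0,0,-0.39],[0,0,0,-95,0,0,-0.52],[0,0,0,-95,0,0,-0.65]]]' 30
python3 -m creep '[[[0,0,0,0,0,0,-0.13],[0,0,0,0,0,0,-0.26],[0,0,0,0,0,0,-0.39],[0,0,0,0,0,0,-0.52],[0,0,0,0,0,0,-0.65]]]'
python3 -m creep '[[[0,35,22,0,0,0,0],[0,70,44,0,0,0,0],[0,105,66,0,0,0,0],[0,140,87,0,0,0,0],[0,176,108,0,0,0,0]]]'
python3 -m creep '[[[0,35,22,0,0,0,0],[0,70,44,0,0,0,0],[0,105,66,0,0,0,0],[0,140,87,0,0,0,0],[0,176,108,0,0,0,0]]]'
```

```text
time: 0.6
position: [0.2075, -0.6162, 0.2801]
tool_rot: [2.771, 1.478, -0.0]
ft_force: [0.3, 0.1, 0.1]
grip_width: 0.63
time: 1.1
position: [0.2073, -0.6158, 0.279]
tool_rot: [-2.154, -2.286, -0.001]
ft_force: [-0.2, -0.5, -0.5]
grip_width: 0.174
time: 1.6
position: [0.3062, -0.4328, 0.2792]
tool_rot: [-2.16, -2.28, 0.0]
ft_force: [0.9, -0.6, 0.1]
grip_width: 0.008
time: 2.1
position: [0.4044, -0.2513, 0.2793]
tool_rot: [-2.161, -2.28, 0.001]
ft_force: [0.7, -0.6, 0.4]
grip_width: 0.001
```

```bash
python3 -m creep '[[[0,35,22,0,0,0,0],[0,70,44,0,0,0,0],[0,105,66,0,0,0,0],[0,140,87,0,0,0,0],[0,176,107,0,0,0,0]]]'
python3 -m creep '[[[0,0,0,10,0,0,0],[0,0,0,20,0,0,0],[0,0,0,30,0,0,0],[0,0,0,40,0,0,0],[0,0,0,50,0,0,0]]]'
python3 -m creep '[[[0,0,0,5,0,0,0],[0,0,0,10,0,0,0],[0,0,0,15,0,0,0],[0,0,0,20,0,0,0],[0,0,0,25,0,0,0]]]'
python3 - <<'E'
from h import *; import cv2
print(ctrl.get_state()['joint_positions'])
cv2.imwrite("pics/w1.png",np.hstack([ctrl.get_image("side")[100:350,180:420],ctrl.get_image("scene")[100:350,180:420]])[:,:,::-1])
E
```

```text
time: 2.6
position: [0.5017, -0.07, 0.2794]
tool_rot: [2.161, 2.28, -0.001]
ft_force: [1.1, -0.6, 0.4]
grip_width: 0.007
time: 3.1
position: [0.5009, -0.0727, 0.2285]
tool_rot: [-2.163, -2.278, 0.001]
ft_force: [0.1, -0.4, -0.6]
grip_width: 0.007
time: 3.6
position: [0.5016, -0.0714, 0.2044]
tool_rot: [2.16, 2.28, 0.0]
ft_force: [0.2, 1.2, 0.6]
grip_width: 0.005
[ 0.85277517  0.04259672 -0.7770042   1.74766669  0.03072274  1.36323138
  0.12399781]
```

View pics/w1.png

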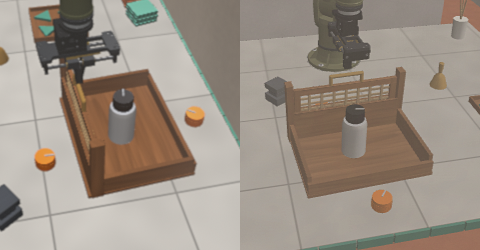

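```bash
python3 - <<'E'
from h import *; import cv2
P=[(.5016,-.0714,.2044),(.502,-.07,.213),(.5016,-.0714,.2234)]
out=[]
for n in("scene","side"):
    p=ctrl.camera_params(n);T=np.linalg.inv(p["pose"]);im=ctrl.get_image(n)[:,:,::-1].copy()
    uv=[]
    for q in P:
        c=np.array(p["K"])@(T[:3,:3]@q+T[:3,3]);uv.append(c[:2]/c[2])
    print(n,np.round(uv,1).tolist())
    u,v=np.int32(uv[0]); out.append(cv2.resize(im[v-45:v+45,u-45:u+45],None,fx=4.4,fy=4.4,interpolation=cv2.INTER_CUBIC))
cv2.imwrite("pics/w2.png",np.hstack(out))
E
```

```text
scene [[285.7, 177.8], [286.2, 175.4], [285.8, 172.5]]
side [[259.0, 191.2], [259.0, 188.4], [258.9, 185.8]]
```

View pics/w2.png

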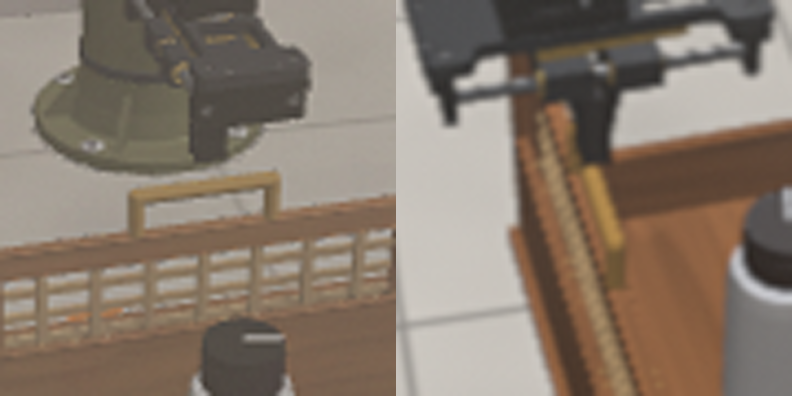

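```bash
python3 - <<'E'
from h import *
print(tri(ray("scene",(287.3,168.4)),ray("side",(259.2,182.4))))
s=ctrl.get_state();print(s['time'],s['position'],s['ft_force'],s['qd'].round(3))
E
```

```text
(array([ 0.50236892, -0.06890946,  0.23581311]), [np.float64(0.0024004226377175248), np.float64(0.002400422637717584)])
3.8 [ 0.50146986 -0.07130804  0.20464867] [-0.8143651  -0.20066383 -0.79045509] [-0.    -0.003 -0.    -0.008 -0.004  0.     0.001]
```

The picture shows the closed fingertips about 17–25 mm above an unmoved handle, while the state puts them below its top. I'll find the contact by force.

```bash
for i in 1; do python3 -m creep '[[[0,0,0,2,0,0,0],[0,0,0,4,0,0,0],[0,0,0,6,0,0,0],[0,0,0,8,0,0,0],[0,0,0,10,0,0,0]]]'; done
python3 -m creep '[[[0,0,0,2,0,0,0],[0,0,0,4,0,0,0],[0,0,0,6,0,0,0],[0,0,0,8,0,0,0],[0,0,0,10,0,0,0]]]'
python3 - <<'E'
from h import *; import cv2
out=[]
for n,(u,v) in (("scene",(286,178)),("side",(259,191))):
    out.append(cv2.resize(ctrl.get_image(n)[v-45:v+45,u-45:u+45,::-1],None,fx=4.4,fy=4.4,interpolation=cv2.INTER_CUBIC))
cv2.imwrite("pics/w3.png",np.hstack(out))
cv2.imwrite("pics/wr3.png",ctrl.get_image("wrist")[:,:,::-1])
E
```

```text
time: 4.3
position: [0.5014, -0.0714, 0.1945]
tool_rot: [-2.161, -2.281, 0.0]
ft_force: [0.8, 0.2, -0.7]
grip_width: 0.007
time: 4.8
position: [0.5015, -0.0714, 0.1846]
tool_rot: [2.161, 2.281, -0.0]
ft_force: [-0.6, 0.3, 3.1]
grip_width: 0.004
```

View pics/w3.png

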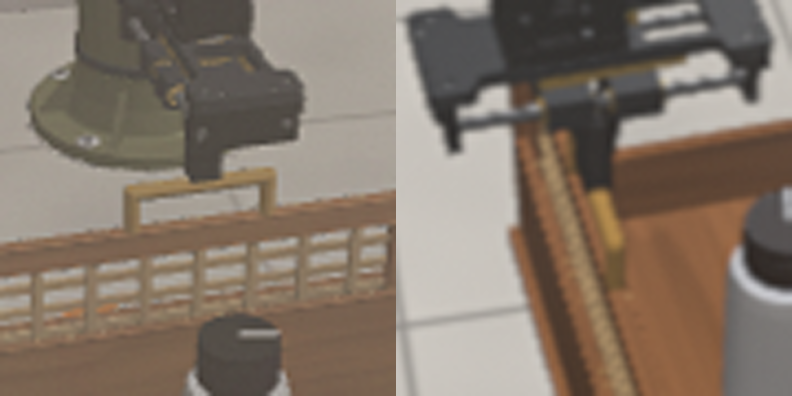

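```bash
python3 -m creep '[[[0,0,0,5,0,0,0],[0,0,0,10,0,0,0],[0,0,0,15,0,0,0],[0,0,0,20,0,0,0],[0,0,0,25,0,0,0]]]'
python3 -m creep '[[[0,0,0,4,0,0,0],[0,0,0,6,0,0,0],[0,0,0,7,0,0,0],[0,0,0,7,0,0,0]]]'
python3 -m creep '[[[0,0,0,1,0,0,0],[0,0,0,2,0,0,0],[0,0,0,3,0,0,0],[0,0,0,4,0,0,0]]]'
```

```text
time: 5.45
position: [0.5016, -0.0714, 0.1593]
tool_rot: [2.16, 2.28, 0.0]
ft_force: [-0.0, -0.9, 3.2]
grip_width: 0.007
time: 5.85
position: [0.5015, -0.0714, 0.1525]
tool_rot: [2.161, 2.281, 0.0]
ft_force: [1.1, 0.5, 0.7]
grip_width: 0.005
time: 6.25
position: [0.5015, -0.0714, 0.1486]
tool_rot: [2.16, 2.281, -0.0]
ft_force: [0.5, -0.3, 3.0]
grip_width: 0.004
```

View pics/wr3.png

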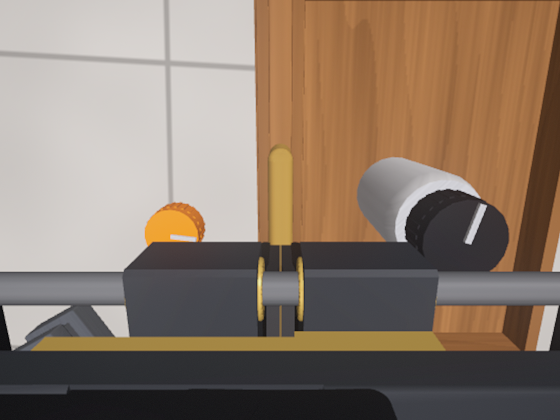

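The wrist view shows the bar running centrally under the closed fingers, at about (280,190). I keep pushing down.

```bash
python3 -m creep '[[[0,0,0,3,0,0,0],[0,0,0,6,0,0,0],[0,0,0,9,0,0,0],[0,0,0,12,0,0,0],[0,0,0,15,0,0,0]]]'
python3 -m creep '[[[0,0,0,2,0,0,0],[0,0,0,4,0,0,0],[0,0,0,6,0,0,0],[0,0,0,8,0,0,0],[0,0,0,9,0,0,0]]]'
python3 -m creep '[[[0,0,0,1,0,0,0],[0,0,0,2,0,0,0],[0,0,0,3,0,0,0],[0,0,0,3,0,0,0]]]'
```

```text
time: 6.75
position: [0.5015, -0.0714, 0.1334]
tool_rot: [2.161, 2.281, -0.0]
ft_force: [0.3, -0.1, 3.7]
grip_width: 0.006
time: 7.25
position: [0.5015, -0.0713, 0.1244]
tool_rot: [2.16, 2.281, 0.0]
ft_force: [1.5, 0.3, 3.9]
grip_width: 0.005
time: 7.65
position: [0.5014, -0.0714, 0.1215]
tool_rot: [2.161, 2.281, 0.0]
ft_force: [1.5, 0.3, 1.9]
grip_width: 0.004
```

```bash
for k in 1 2; do python3 -c "from bench import ctrl"; done; python3 -m creep '[[[0,0,0,1,0,0,0],[0,0,0,2,0,0,0],[0,0,0,3,0,0,0],[0,0,0,3,0,0,0]]]'
python3 -m creep '[[[0,0,0,1,0,0,0],[0,0,0,2,0,0,0],[0,0,0,2,0,0,0]]]'
```

```text
time: 8.05
position: [0.5014, -0.0714, 0.1185]
tool_rot: [2.161, 2.281, 0.0]
ft_force: [1.4, 0.9, 2.1]
grip_width: 0.004
time: 8.35
position: [0.5014, -0.0714, 0.1165]
tool_rot: [-2.161, -2.281, 0.0]
ft_force: [2.3, 0.3, 2.4]
grip_width: 0.007
```

```bash
python3 -m creep '[[[0,0,0,1,0,0,0],[0,0,0,2,0,0,0],[0,0,0,2,0,0,0]]]'
python3 -m creep '[[[0,0,0,1,0,0,0],[0,0,0,1,0,0,0]]]'
python3 - <<'E'
from h import *; import cv2
out=[]
for n,(u,v) in (("scene",(286,195)),("side",(265,205))):
    out.append(cv2.resize(ctrl.get_image(n)[v-45:v+45,u-45:u+45,::-1],None,fx=4.4,fy=4.4,interpolation=cv2.INTER_CUBIC))
cv2.imwrite("pics/w4.png",np.hstack(out))
E
```

```text
time: 8.65
position: [0.5014, -0.0714, 0.1145]
tool_rot: [2.161, 2.281, 0.0]
ft_force: [1.2, -0.2, 2.8]
grip_width: 0.008
time: 8.85
position: [0.5014, -0.0714, 0.1135]
tool_rot: [-2.161, -2.281, 0.0]
ft_force: [1.7, -0.3, 1.9]
grip_width: 0.003
```

View pics/w4.png

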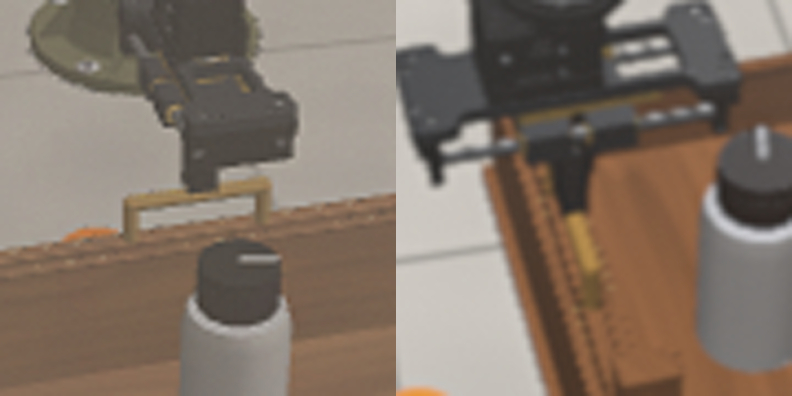

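```bash
python3 - <<'E'
from h import *
o,d=ray("scene",(285.8,193.2)); print(o+d*(.502-o[0])/d[0])
o,d=ray("scene",(286.6,174.8)); print(o+d*(.502-o[0])/d[0])
o,d=ray("scene",(241+200/4.4,150+188/4.4)); print("tip",o+d*(.502-o[0])/d[0])
E
python3 -m creep '[[[0,0,0,1,0,0,0],[0,0,0,2,0,0,0],[0,0,0,2,0,0,0]]]'
python3 -m creep '[[[0,0,0,1,0,0,0],[0,0,0,2,0,0,0],[0,0,0,2,0,0,0]]]'
```

```text
[ 0.502      -0.06947617  0.14768621]
[ 0.502      -0.06886241  0.21512554]
tip [ 0.502      -0.06737838  0.14920498]
time: 9.25
position: [0.5015, -0.0715, 0.1132]
tool_rot: [2.16, 2.28, -0.001]
ft_force: [-2.9, 1.0, 13.1]
grip_width: 0.003
time: 9.55
position: [0.5016, -0.0715, 0.113]
tool_rot: [2.16, 2.28, -0.003]
ft_force: [-8.3, 0.5, 25.6]
grip_width: 0.007
```

```bash
python3 -m creep '[[[0,0,0,-30,0,0,0],[0,0,0,-70,0,0,0],[0,0,0,-110,0,0,0],[0,0,0,-150,0,0,0]]]'
python3 -m creep '[[[1,-2,30,0,0,0,0],[1,-4,60,0,0,0,0],[1,-6,90,0,0,0,0],[1,-7.5,118,0,0,0,0],[1,-7.5,118,0,0,0,0]]]'
python3 -m creep '[[[1,0,0,0,0,0,0],[1,0,0,0,0,0,0],[1,0,0,0,0,0,0],[1,0,0,0,0,0,0],[1,0,0,0,0,0,0]]]'
python3 - <<'E'
from h import *; import cv2
p=ctrl.camera_params("wrist");np.savez("wp.npz",K=p["K"],pose=p["pose"])
T=np.linalg.inv(p["pose"])
for q in ((.620,-.072,.170),tuple(ctrl.get_state()['position'])):
    c=np.array(p["K"])@(T[:3,:3]@q+T[:3,3]);print(c[:2]/c[2])
print(np.round(p["pose"],3).tolist(),np.round(p["K"],1).tolist())
w=ctrl.get_image("wrist");cv2.imwrite("pics/wr5.png",w[:,:,::-1])
a=cv2.resize(w,(400,300));s=[]
for n,(u,v) in (("scene",(290,185)),("side",(300,170))):
    s.append(cv2.resize(ctrl.get_image(n)[v-45:v+65,u-45:u+45],(245,300),interpolation=cv2.INTER_CUBIC)); 
cv2.imwrite("pics/w5.png",np.hstack([w[:300]*0+cv2.resize(w,(560,420))[:300] if 0 else a]+[cv2.resize(q,(200,300)) for q in s])[:,:,::-1])
E
```

```text
time: 9.95
position: [0.5001, -0.0713, 0.2603]
tool_rot: [-2.159, -2.279, 0.003]
ft_force: [0.5, -0.6, 0.3]
grip_width: 0.005
time: 10.45
position: [0.6208, -0.0724, 0.2567]
tool_rot: [-2.157, -2.278, 0.0]
ft_force: [0.2, -0.4, -0.7]
grip_width: 0.374
time: 10.95
position: [0.6193, -0.0728, 0.2601]
tool_rot: [2.16, 2.279, -0.001]
ft_force: [-0.1, 0.7, 0.1]
grip_width: 0.832
[280.87736395 203.5597981 ]
[280.08152001 240.52563663]
[[0.999, 0.052, 0.015, 0.615], [0.054, -0.966, -0.252, -0.003], [0.001, 0.252, -0.968, 0.459], [0.0, 0.0, 0.0, 1.0]] [[358.4, 0.0, 280.0], [0.0, 358.4, 211.0], [0.0, 0.0, 1.0]]
```

View pics/w5.png

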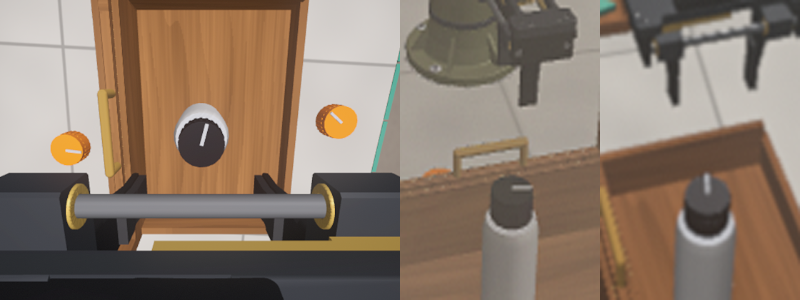

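```bash
python3 - <<'E'
from h import *
print(tri(ray("scene",(302.6,177.8)),ray("side",(322.5,157.3))))
def pr(n,q):
    p=ctrl.camera_params(n);T=np.linalg.inv(p["pose"]);c=np.array(p["K"])@(T[:3,:3]@q+T[:3,3]);return (c[:2]/c[2]).round(1)
for z in (.26,.28,.3): print(z,pr("scene",(.663,-.072,z)),pr("side",(.663,-.072,z)),pr("side",(.577,-.072,z)))
E
```

```text
(array([ 0.66395913, -0.06927071,  0.29471589]), [np.float64(0.004479650067906648), np.float64(0.004479650067906657)])
0.26 [299.9 189.9] [320.8 166.9] [287.9 171.3]
0.28 [300.2 183.7] [321.4 160.9] [288.1 165.2]
0.3 [300.6 177.3] [322.  154.7] [288.3 159. ]
```

```bash
python3 - <<'E'
from h import *; import cv2
im=cv2.imread("pics/wr5.png"); p=np.load("wp.npz"); P={"K":p["K"],"pose":p["pose"]}
r=im[140:240,235:330]; m=(r.max(2)<90).astype(np.uint8)
# fill the mark and close
m=cv2.morphologyEx(m,cv2.MORPH_CLOSE,np.ones((9,9)))
k,l,st,c=cv2.connectedComponentsWithStats(m); i=1+st[1:,4].argmax(); print(st[i],c[i]+[235,140])
for y in range(st[i][1],st[i][1]+st[i][3],6):
    xs=np.where(l[y]==i)[0]; print(y+140,xs.min()+235,xs.max()+235)
x0,y0,w,h,_=st[i]
mk=(r.min(2)>140)&(cv2.dilate((l==i).astype(np.uint8),np.ones((3,3)))>0); ys,xs=np.where(mk); print("mark",xs.min()+235,xs.max()+235,ys.min()+140,ys.max()+140)
for u,v in ((282,199),(282,202)): print(plane("wrist",(u,v),.167,P))
E
```

```text
[  14   25   65   69 3493] [281.38391068 199.40996278]
165 280 282
171 264 299
177 258 305
183 254 309
189 251 312
195 250 312
201 250 313
207 250 313
213 252 311
219 255 308
225 260 303
231 269 293
mark 248 314 164 205
[ 0.62076818 -0.06876252  0.167     ]
[ 0.62091149 -0.07132624  0.167     ]
```

```bash
python3 -m creep '[[[1,1,1,20,0,0,0],[1,1,1,45,0,0,0],[1,1,1,70,0,0,0],[1,1,1,90,0,0,0],[1,1,1,100,0,0,0]]]' 30
python3 -m creep '[[[1,0,0,10,0,0,0],[1,0,0,20,0,0,0],[1,0,0,30,0,0,0],[1,0,0,40,0,0,0],[1,0,0,40,0,0,0]]]'
python3 -m creep '[[[1,0,0,4,0,0,0],[1,0,0,8,0,0,0],[1,0,0,12,0,0,0],[1,0,0,15,0,0,0],[1,0,0,17,0,0,0]]]'
python3 - <<'E'
from h import *; import cv2
s=ctrl.get_state();print(s['position'],s['ft_force'],s['torque'],s['joint_positions'][6])
o=[]
for n,(u,v) in (("scene",(292,205)),("side",(300,205))):
    o.append(cv2.resize(ctrl.get_image(n)[v-45:v+45,u-45:u+45,::-1],None,fx=4.4,fy=4.4,interpolation=cv2.INTER_CUBIC))
cv2.imwrite("pics/w6.png",np.hstack(o))
E
```

```text
time: 11.6
position: [0.6194, -0.0716, 0.1576]
tool_rot: [-2.159, -2.279, 0.003]
ft_force: [-0.1, -0.8, -0.4]
grip_width: 1.001
time: 12.1
position: [0.6197, -0.0715, 0.1181]
tool_rot: [-2.159, -2.279, 0.002]
ft_force: [-0.7, 0.7, 0.0]
grip_width: 1.004
time: 12.6
position: [0.6205, -0.0714, 0.1023]
tool_rot: [-2.161, -2.281, 0.0]
ft_force: [0.1, 0.2, 0.2]
grip_width: 0.997
[ 0.62052563 -0.07144787  0.10233778] [0.08243799 0.19208775 0.18521788] [-0.03092271 -0.050184   -0.03879904] -0.093645586385635
```

View pics/w6.png

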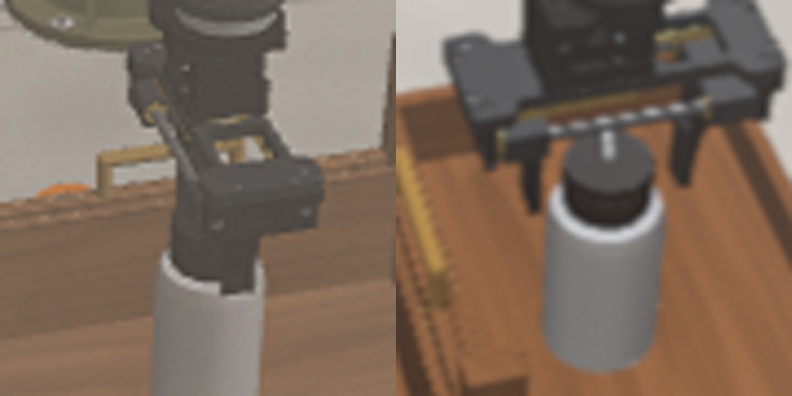

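The fingers straddle the cap, with tips near (533,210) and (685,185) in the right-hand crop, just above the shoulder. I'll grip and try the turn.

```bash
python3 -m creep '[[[0.3,0,0,0,0,0,0],[0.3,0,0,0,0,0,0],[0.3,0,0,0,0,0,0],[0.3,0,0,0,0,0,0],[0.3,0,0,0,0,0,0]]]' 30
python3 -m creep '[[[0.3,0,0,0,0,0,0],[0.3,0,0,0,0,0,0],[0.3,0,0,0,0,0,0],[0.3,0,0,0,0,0,0]]]'
python3 - <<'E'
from bench import ctrl
s=ctrl.get_state();print(s['position'],s['ft_force'],s['torque'],s['grip_width'])
E
python3 -m creep '[[[0.3,0,0,0,0,0,0.05],[0.3,0,0,0,0,0,0.1],[0.3,0,0,0,0,0,0.14],[0.3,0,0,0,0,0,0.17],[0.3,0,0,0,0,0,0.17]]]'
python3 - <<'E'
from bench import ctrl
s=ctrl.get_state();print(s['position'],s['ft_force'],s['torque'],s['grip_width'],s['tool_rot'])
E
```

```text
time: 13.2
position: [0.6206, -0.0714, 0.1027]
tool_rot: [2.161, 2.281, -0.0]
ft_force: [-0.2, -0.0, 0.9]
grip_width: 0.637
time: 13.6
position: [0.6206, -0.0714, 0.1027]
tool_rot: [2.161, 2.281, -0.0]
ft_force: [-0.4, 0.2, -0.2]
grip_width: 0.628
[ 0.62061568 -0.07141616  0.10268684] [-0.43765229  0.21314377 -0.23969453] [-0.0287885  -0.03867458 -0.01699736] 0.6276019375203792
time: 14.1
position: [0.6207, -0.0715, 0.1027]
tool_rot: [2.347, 2.088, -0.0]
ft_force: [0.6, 0.7, 0.5]
grip_width: 0.63
[ 0.62067444 -0.07150816  0.10270098] [0.58147618 0.72915954 0.49496194] [-0.05843296 -0.07014787  0.00689188] 0.6298918369032903 [ 2.34651486e+00  2.08846681e+00 -1.03026641e-04]
```

```bash
echo "from bench import ctrl
s=ctrl.get_state();print('TZ',s['torque'].round(2),'q7',round(s['joint_positions'][6],2))">t.py
python3 -m creep '[[[0.3,0,0,0,0,0,0.02],[0.3,0,0,0,0,0,0.04],[0.3,0,0,0,0,0,0.06]]]'; python3 t.py
python3 -m creep '[[[0.3,0,0,0,0,0,0.02],[0.3,0,0,0,0,0,0.04],[0.3,0,0,0,0,0,0.06]]]'; python3 t.py
python3 -m creep '[[[0.3,0,0,0,0,0,0.02],[0.3,0,0,0,0,0,0.04],[0.3,0,0,0,0,0,0.06]]]'; python3 t.py
```

```text
time: 14.4
position: [0.6207, -0.0714, 0.1027]
tool_rot: [2.409, 2.016, 0.0]
ft_force: [1.2, 0.3, 1.9]
grip_width: 0.627
TZ [ 0.   -0.12 -0.  ] q7 -0.31
time: 14.7
position: [0.6206, -0.0714, 0.1027]
tool_rot: [2.469, 1.942, 0.0]
ft_force: [-0.3, 0.7, 1.5]
grip_width: 0.626
TZ [-0.03 -0.12  0.05] q7 -0.37
time: 15.0
position: [0.6207, -0.0714, 0.1027]
tool_rot: [2.526, 1.867, 0.0]
ft_force: [0.2, -0.0, 1.3]
grip_width: 0.628
TZ [-0.06 -0.05  0.01] q7 -0.42
```

```bash
python3 -m creep '[[[0.3,0,0,0,0,0,0.02],[0.3,0,0,0,0,0,0.04],[0.3,0,0,0,0,0,0.06]]]'; python3 t.py
python3 -m creep '[[[0.3,0,0,0,0,0,0.02],[0.3,0,0,0,0,0,0.04],[0.3,0,0,0,0,0,0.06]]]'; python3 t.py
python3 - <<'E'
from h import *; import cv2
o=[cv2.resize(ctrl.get_image("side")[170:240,265:335,::-1],(500,500),interpolation=cv2.INTER_CUBIC)]
cv2.imwrite("pics/w7.png",o[0])
E
```

```text
time: 15.3
position: [0.6207, -0.0715, 0.1027]
tool_rot: [2.581, 1.791, 0.0]
ft_force: [-1.3, 0.0, 2.0]
grip_width: 0.633
TZ [ 0.01 -0.11  0.  ] q7 -0.48
time: 15.6
position: [0.6206, -0.0715, 0.1027]
tool_rot: [2.634, 1.713, 0.0]
ft_force: [0.3, -0.7, 2.7]
grip_width: 0.623
TZ [-0.05 -0.08 -0.01] q7 -0.54
```

View pics/w7.png

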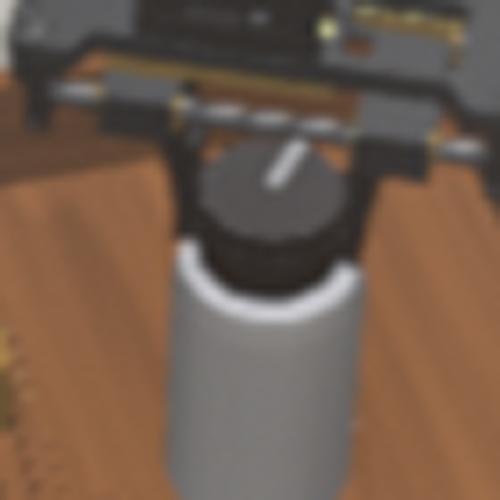

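The mark has turned with the gripper by about 27°, past any wrong-way stop and with no torque, so this is the loosening direction. I carry on to the far stop.

```bash
python3 -m creep '[[[0.3,0,0,0,0,0,0.06],[0.3,0,0,0,0,0,0.12],[0.3,0,0,0,0,0,0.18],[0.3,0,0,0,0,0,0.24],[0.3,0,0,0,0,0,0.3]]]'; python3 t.py
python3 -m creep '[[[0.3,0,0,0,0,0,0.06],[0.3,0,0,0,0,0,0.12],[0.3,0,0,0,0,0,0.18],[0.3,0,0,0,0,0,0.24],[0.3,0,0,0,0,0,0.28]]]'; python3 t.py
python3 -m creep '[[[0.3,0,0,0,0,0,0.02],[0.3,0,0,0,0,0,0.04],[0.3,0,0,0,0,0,0.06],[0.3,0,0,0,0,0,0.08],[0.3,0,0,0,0,0,0.08]]]'; python3 t.py
```

```text
time: 16.15
position: [0.6212, -0.0715, 0.1027]
tool_rot: [2.86, 1.298, 0.002]
ft_force: [2.8, -0.8, 0.4]
grip_width: 0.631
TZ [-0.03 -0.44  0.04] q7 -0.82
time: 16.65
position: [0.6217, -0.0718, 0.1027]
tool_rot: [3.013, 0.887, 0.003]
ft_force: [3.4, -0.7, 0.2]
grip_width: 0.629
TZ [-0.15 -0.67  0.04] q7 -1.09
time: 17.15
position: [0.6214, -0.0722, 0.1028]
tool_rot: [3.045, 0.767, 0.002]
ft_force: [5.7, -2.2, -1.4]
grip_width: 0.628
TZ [-0.44 -1.08  0.04] q7 -1.16
```

```bash
python3 -m creep '[[[0.3,0,0,0,0,0,0.02],[0.3,0,0,0,0,0,0.03],[0.3,0,0,0,0,0,0.03]]]'; python3 t.py
python3 -m creep '[[[0.3,0,0,-1,0,0,0],[0.3,0,0,-2,0,0,0],[0.3,0,0,-3,0,0,0],[0.3,0,0,-4,0,0,0]]]'; python3 t.py
```

```text
time: 17.45
position: [0.6214, -0.0724, 0.1028]
tool_rot: [3.056, 0.723, 0.002]
ft_force: [5.4, -1.9, -0.6]
grip_width: 0.631
TZ [-0.49 -1.09  0.28] q7 -1.19
time: 17.85
position: [0.6211, -0.0723, 0.1039]
tool_rot: [3.057, 0.723, 0.001]
ft_force: [9.9, -1.5, -15.4]
grip_width: 0.63
TZ [-0.53 -2.49  0.27] q7 -1.19
```

```bash
python3 -m creep '[[[0.3,0,0,1,0,0,0],[0.3,0,0,3,0,0,0],[0.3,0,0,4,0,0,0],[0.3,0,0,4,0,0,0]]]'; python3 t.py
python3 - <<'E'
from h import *; import cv2
for n,b in (("side",(180,215,288,322)),("scene",(195,225,280,312))):
    im=ctrl.get_image(n)[:,:,::-1].copy(); cv2.imwrite(f"pics/m_{n}.png",im)
    if n=="scene":
        pass
    r=im[b[0]:b[1],b[2]:b[3]].astype(int)
    g=r.min(2); print(n); print(g[:, :].tolist() if 0 else "")
    for row in range(0,22): print(row+b[0],' '.join('%3d'%x for x in g[row,::1]))  if n=="side" else None
E
```

```text
time: 18.25
position: [0.6212, -0.0724, 0.1036]
tool_rot: [3.055, 0.723, 0.002]
ft_force: [2.7, -3.5, 4.3]
grip_width: 0.629
TZ [-0.59 -0.61  0.27] q7 -1.19
side

180  59  73  96 113 113 100  75  51  44  47  52  55  52  51  56  69  85  91  83  68  57  54  55  55  56  54  54  56  62  71  72  68  70  66
181  53  57  67  85 102 120 117  87  55  48  56  59  56  52  50  55  67  82  90  84  72  62  56  54  54  56  59  67  77  89  94  85  73  65
182  55  52  55  63  78 105 133 129  94  65  64  63  57  54  51  49  53  63  79  89  87  79  65  57  57  63  74  88  95  98  98  96  86  73
183  54  53  50  50  59  77 108 136 126  93  68  57  53  54  54  52  49  51  61  75  87  91  82  70  73  81  90  96  97  97  98  98  96  88
184  54  53  49  45  49  59  76 104 124 115  90  68  53  52  53  54  52  48  49  58  71  84  90  90  93  94  97  97  97  97  97  97  98  97
185  53  53  50  45  44  48  56  70  94 110 113 102  79  58  50  51  52  51  50  50  55  67  81  91  96  96  97  97  97  98  97  98  97  97
186  53  53  50  46  43  45  47  52  67  84 103 122 119  90  60  50  52  57  63  59  52  54  65  
[... 1448 characters left out ...]
72  73  70  62  56  72  81  82  81  81  82  82  83  83  81  72  60  50  46  47  48  55  67  98 131 127  89  53  47  58  66  70  65  56
198  73  72  71  64  56  69  81  82  81  81  81  81  81  83  83  82  72  60  50  47  49  54  62  77 106 132 112  63  44  48  52  53  51  49
199  73  74  71  65  52  52  68  80  82  81  82  81  81  82  83  82  82  73  61  51  47  50  54  60  77  95  83  53  43  48  50  49  48  47
200  72  72  71  65  52  41  52  73  82  82  81  82  81  82  82  82  82  81  75  63  51  45  45  46  54  63  57  44  43  46  46  46  46  45
201  71  70  74  77  64  44  42  51  65  73  77  82  83  82  82  82  83  84  82  69  52  43  41  41  44  47  46  43  42  42  45  44  44  44
scene
```

```bash
python3 -m creep '[[[0.3,0.2,0.6,0,0,0,-0.02],[0.3,0.4,1.2,0,0,0,-0.04],[0.3,0.4,1.2,0,0,0,-0.04]]]'; python3 t.py
python3 -m creep '[[[0.3,0,0,-1,0,0,0],[0.3,0,0,-2,0,0,0],[0.3,0,0,-3,0,0,0],[0.3,0,0,-3,0,0,0]]]'; python3 t.py
```

```text
time: 18.65
position: [0.6213, -0.0723, 0.1026]
tool_rot: [-3.042, -0.785, 0.001]
ft_force: [1.3, -2.8, 4.1]
grip_width: 0.63
TZ [-0.53 -0.38  0.04] q7 -1.15
time: 19.05
position: [0.6212, -0.0722, 0.1042]
tool_rot: [-3.041, -0.784, 0.001]
ft_force: [4.2, -1.5, -3.7]
grip_width: 0.634
TZ [-0.49 -1.15  0.01] q7 -1.15
```

```bash
python3 -m creep '[[[0.3,0,0,-1,0,0,0],[0.3,0,0,-2,0,0,0],[0.3,0,0,-3,0,0,0],[0.3,0,0,-3,0,0,0]]]'; python3 t.py
python3 - <<'E'
from h import *; import cv2
o=[cv2.resize(ctrl.get_image(n)[v-42:v+42,u-36:u+36,::-1],(390,455),interpolation=cv2.INTER_CUBIC) for n,(u,v) in (("scene",(295,210)),("side",(303,203)))]
cv2.imwrite("pics/w8.png",np.hstack(o))
E
```

```text
time: 19.45
position: [0.6212, -0.0721, 0.1071]
tool_rot: [-3.041, -0.784, 0.001]
ft_force: [5.1, -3.5, -3.1]
grip_width: 0.632
TZ [-0.5  -1.16 -0.02] q7 -1.15
```

View pics/w8.png

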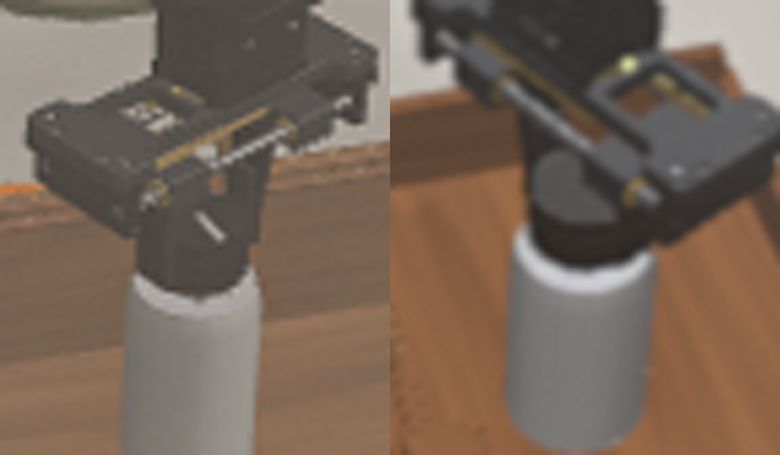

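The mark now points towards the scene camera, about 60° round, and 4 mm of lift took only about 3 N, so the cap is loose. I lift it straight up.

```bash
python3 -m creep '[[[0.3,0.3,0.4,0,0,0,0],[0.3,0.6,0.9,-1,0,0,0],[0.3,0.6,0.9,-3,0,0,0],[0.3,0.6,0.9,-5,0,0,0],[0.3,0.6,0.9,-6,0,0,0]]]'; python3 t.py
python3 -m creep '[[[0.3,0,0,-2,0,0,0],[0.3,0,0,-4,0,0,0],[0.3,0,0,-7,0,0,0],[0.3,0,0,-10,0,0,0],[0.3,0,0,-12,0,0,0]]]'; python3 t.py
python3 -m creep '[[[0.3,0,0,-3,0,0,0],[0.3,0,0,-6,0,0,0],[0.3,0,0,-9,0,0,0],[0.3,0,0,-12,0,0,0],[0.3,0,0,-15,0,0,0]]]'; python3 t.py
```

```text
time: 20.05
position: [0.6217, -0.0722, 0.1147]
tool_rot: [-3.041, -0.785, 0.002]
ft_force: [-0.8, -0.5, -1.0]
grip_width: 0.631
TZ [-0.05 -0.01  0.02] q7 -1.14
time: 20.55
position: [0.6226, -0.0727, 0.1271]
tool_rot: [3.042, 0.785, 0.001]
ft_force: [1.0, 0.8, -0.7]
grip_width: 0.627
TZ [0.05 0.02 0.  ] q7 -1.14
time: 21.05
position: [0.6225, -0.0729, 0.1419]
tool_rot: [3.042, 0.784, -0.0]
ft_force: [0.1, 0.6, -0.5]
grip_width: 0.629
TZ [-0.01 -0.06  0.01] q7 -1.14
```

```bash
python3 -m creep '[[[0.3,0,0,-12,0,0,0],[0.3,0,0,-26,0,0,0],[0.3,0,0,-42,0,0,0],[0.3,0,0,-54,0,0,0],[0.3,0,0,-61,0,0,0]]]'
python3 -m creep '[[[0.3,0,0,0,0,0,0],[0.3,0,0,0,0,0,0],[0.3,0,0,0,0,0,0],[0.3,0,0,0,0,0,0],[0.3,0,0,0,0,0,0]]]'; python3 t.py
python3 - <<'E'
from h import *; import cv2
# numeric check: black cap + grey canister below; bystanders/sash by difference with the first images
def pr(n,q):
    p=ctrl.camera_params(n);T=np.linalg.inv(p["pose"]);c=np.array(p["K"])@(T[:3,:3]@q+T[:3,3]);return c[:2]/c[2]
for n in("scene","side"):
    im=ctrl.get_image(n)[:,:,::-1].astype(int); cv2.imwrite(f"pics/end_{n}.png",im)
    for nm,z in (("mid cap@+100",.245),("neck side",.15),("canister",.1)):
        u,v=np.int32(np.round(pr(n,(.6215,-.0722,z)))); print(n,nm,(u,v),im[v-2:v+3,u-2:u+3].mean((0,1)).round())
    col=np.int32([pr(n,(.6215,-.0722,z)) for z in np.arange(.13,.30,.01)])
    print([int(im[v,u].mean()) for u,v in col])
    d=np.abs(im-cv2.imread(f"pics/{n}0.png")).max(2)
    for nm,q in (("anvil",(217,191)),("bell",(380,176)),("paddle",(152,252)),) if n=="scene" else (("anvil",(182,306)),("bell",(178,151)),("paddle",(310,382))):
        u,v=q; print(n,nm,"changed px",int((d[v-15:v+15,u-15:u+15]>30).sum()))
E
```

```text
time: 21.55
position: [0.6233, -0.0728, 0.205]
tool_rot: [3.041, 0.784, 0.004]
ft_force: [0.1, 0.1, -1.7]
grip_width: 0.63
time: 22.05
position: [0.6222, -0.0728, 0.2021]
tool_rot: [-3.042, -0.784, 0.001]
ft_force: [0.0, 0.1, -0.3]
grip_width: 0.631
TZ [-0.01 -0.02 -0.  ] q7 -1.12
scene mid cap@+100 (np.int32(296), np.int32(187)) [69. 75. 80.]
scene neck side (np.int32(294), np.int32(214)) [124. 130. 133.]
scene canister (np.int32(294), np.int32(227)) [137. 142. 149.]
[108, 110, 144, 145, 145, 97, 100, 107, 159, 72, 75, 73, 78, 78, 102, 76, 82]
scene anvil changed px 0
scene bell changed px 0
scene paddle changed px 0
side mid cap@+100 (np.int32(305), np.int32(174)) [72. 73. 76.]
side neck side (np.int32(303), np.int32(200)) [165. 162. 158.]
side canister (np.int32(302), np.int32(213)) [188. 184. 185.]
[98, 163, 160, 160, 161, 124, 90, 71, 50, 49, 51, 81, 87, 87, 97, 58, 98]
side anvil changed px 0
side bell changed px 0
side paddle changed px 0[ WARN:0@0.690] global loadsave.cpp:1063 imwrite_ Unsupported depth image for selected encoder is fallbacked to CV_8U.
```

```bash
python3 -c "
from bench import ctrl
print(ctrl.close_job()); s=ctrl.get_state(); print(s['time'],s['position'],s['ft_force'],s['grip_width'])"
```

```text
the job is handed in; nothing more can be done
None
the job is handed in; nothing more can be done
```

I lowered the sash, unscrewed the cap and lifted it off. The job was handed in at about 22 s with the cap still held over the canister's neck.

- **Sash:** I pushed the handle down with closed fingers until it met its stop, where the force jumped from about 3 N to 25 N. The picture just before the stop put the bar about 148 mm above the table, against 145 mm with the sash fully down. I did not measure it again at the end.
- **Cap:** The first direction I tried, about +z of the tool (clockwise seen from above), turned freely past 20°, so it was the right one. I turned it about 66° until about 0.28 N m built up.
- **Lift:** My first pull met about 15 N while the cap was still pressed against its stop. I backed off about 2° and moved sideways by about 1 mm. It then came off with about 3 N, with no side force once it was clear.
- **Final checks:**
  - The tool is about 99 mm above where it gripped, 1–2 mm from the measured canister axis and pointing straight down. The grip opening is unchanged at 0.63.
  - Both cameras show dark pixels where the cap should be and bright ones at the bare neck.
  - The image patches around the anvil, bell and paddle are unchanged from the start.
- **Disagreement:** The measured tool height read about 35 mm lower than where the fingertips actually were, by the cameras and by contact with the handle. I corrected for this when gripping the cap.

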